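# Lift a stick of charcoal with the tongs

### The arm

A 6-joint arm with a two-finger parallel gripper is mounted at the origin on the work surface. World frame = base frame: x ahead of the robot, y to its left, z up, the work surface at z = 0. Lengths are in mm, angles in rad, forces in N, time in s.
With the tool pointing down it reaches from about 350 to 875 mm from the base axis. Payload 4.2 kg.
Tool frame: the origin (TCP) lies at the very end of the fingers, on their centre line; the grasp point (between the pads) lies 19 mm behind it; z points along the fingers, y is the line along which they close (so a half turn about z gives the same grasp; the last joint's range is limited). The gripper opens to 85 mm and grips with 20 to 120 N. Pads are 22 mm wide; open, the fingers measure 114 mm over their backs; the gripper's body (76 mm by 85 mm) begins 54 mm behind the grasp point. The pads swing forward as they close: fully open they stand 13 mm farther back than shut.
Start: joints at [-0.943, 0.385, 0.008, 0, -1.194, -0.259], TCP at [225.324, -582.948, 231.312] pointing down, gripper open.
Joint ranges: [-3.14, 3.14], [-1.21, 2.06], [-1.07, 1.41], [-3.16, 2.05], [-2.99, -0.16], [-3.1, 3.1]. Speed limits (rad/s): [2.79, 2.79, 3.14, 3.14, 3.14, 3.14].

### API

Orientations are given as a unit quaternion [x, y, z, w].
In Python, from bench import arm gives the robot as it stands.
- The arm moves only by the tool servo_tool, never from a script. Its argument "rows" is a list that holds one entry, the list of rows, each a list of 7 numbers: the finger opening in mm, from 0 to 85.4, then the shift along the tool's x, y, z in mm, then the turn, a rotation vector about the tool's x, y, z in rad. A call has 1 to 10 rows; each row is the pose to reach, as a shift and turn from the pose commanded when the call began, along the tool's axes at that moment; what a row does not reach only later rows make up. A row lasts 1/8 s, in which the tool goes at most 62.5 mm and 10.7 degrees, less where a joint would pass 70% of its speed; a pose out of reach is approached as far as the arm can. A call with a gripper value outside its range is refused whole. The fingers move at their own pace and stop on an object; the grip force is fixed at half the most. Time passes only in rows, so rows that repeat a pose let the fingers close. It gives the time, the measured TCP pose, the force, the opening and the grip force at its end, in the units of the state.
- arm.read_state(): the state, without advancing time (a new reading comes with each control period).
- arm.get_image(name): name is "scene" or "top" or "wrist"; returns the picture (400x640x3 uint8, red, green, blue); there is no depth.
- arm.camera_params(name): a dict with "intrinsics" (3x3 intrinsics, pixels), "R" (3x3) and "t" (3): a world point X has camera coordinates R X + t. Camera axes: x right, y down, z forward; pixel columns grow to the right and rows downward; lengths in mm; the calibration is good to about 2 mm. A picture is of the moment at which its call begins: read the wrist's pose just before it. camera_params takes no time and is no camera call; for the wrist camera it gives the pose at the moment of the call.
- arm.job_done(): hands the job in; it is judged then, once.
The state is a dict: "clock": time; "joints": joint angles; "joint_vel": joint speeds; "joint_efforts": joint torques, N m; "position": TCP position; "ee_rot": TCP orientation; "contact_force": force on the tool from outside, world axes, zero at the start; "wrist_torque": the same for the moment, N m; "gripper_width": finger opening in mm; "grasp_force": force on a finger pad.
Only numpy, scipy, OpenCV 4.12 (cv2) and the standard library are available. Lean on these libraries where they do the work, as an engineer would, in place of code of your own. Each camera call takes 0.05 s, during which the arm holds its last target. There are 200 camera calls.

### The job

Charcoal is sold loose and blackens everything, so it is never touched by hand: pick up the steel serving tongs from the counter, squeeze them closed on the round stick of charcoal in the tray, and lift it out. Finish while holding: keep the stick still in the closed tongs, at least 10 cm above the counter, with stick and tongs clear of everything else. Do not knock the square block and the flat bar in the tray, nor the ink jar and the tape dispenser on the counter.

Things in the scene. Friction and masses are not known exactly. Their poses are not given: they have to be found in the camera images.
- tongs: Bow serving tongs of strip steel (22 mm high, 2.5 mm thick), 202 mm long, 90 g, lying on the counter on the strip's edges, so the two arms stand side by side and open sideways. Origin at the bow (the closed end): on the centre line between the arms' roots, at the underside, 16 mm ahead of the bow's back. x along the centre line to the jaws, y to the left arm, z up as they lie.
- tongs_grip (a point): Where to squeeze the tongs, near their balance point: on the centre line, 85 mm from the tongs' origin, halfway up the strip (11 mm). Axes as the tongs. Width here over the arms: 59 mm at rest, 33 mm closed on the round stick (arms then parallel). The arms spring open: squeezing takes 2 N to start, 5 N at 46 mm width, 8 N at 33 mm; 20 to 30 N holds the stick firmly.
- tongs_jaws (a point): Middle between the two jaws: on the tongs' centre line, 165 mm from their origin (80 mm ahead of tongs_grip), halfway up the strip. Axes as the tongs. The jaws are the flat last 40 mm of the straight arms, round-ended, 22 mm high, from 145 to 187 mm from the origin; inside gap here 78 mm at rest, 54 mm when the tongs are 46 mm wide at tongs_grip.
- tongs_left: Left arm (tongs' +y side) with its jaw; origin at its root on the bow, 15 mm left of the centre line, at the lower edge; x along the arm to the jaw, z up. At rest the arm spreads 9 degrees from the centre line.
- tongs_right: Right arm (tongs' -y side) with its jaw; origin at its root on the bow, 15 mm right of the centre line, at the lower edge; x along the arm to the jaw, z up. At rest it spreads 9 degrees from the centre line.
- charcoal: The round stick of compressed charcoal, the one to lift: black, loose, upright cylinder 28 mm in diameter and 45 mm high, 28 to 56 g, standing in one of the tray's three compartments. Origin at the centre of its underside, z up. Its yaw means nothing.
- charcoal_mid (a point): Centre of the round stick, 22.5 mm above its underside.
- tray: Low open plywood tray fixed to the counter, 90 mm (x) by 246 mm (y), rim and dividers 12 mm high, floor 4 mm thick, three compartments along y (centres 80 mm apart). One charcoal piece stands on end within 8 mm of the middle of each, in any order. Origin at the centre of its underside; x from its front edge (robot's side) to its rear edge, z up.
- block_mid (a point): Centre of the square charcoal block, 26 x 26 mm and 45 mm high, standing in the tray: leave it standing where it is. z up.
- bar_mid (a point): Centre of the flat charcoal bar, 34 mm by 16 mm and 45 mm high, its 34 mm side roughly along the tray's x, standing in the tray: leave it standing where it is. z up.
- ink_jar: Loose dark jar of drawing ink with a black cap, 60 mm in diameter and 70 mm high, on the counter: leave alone. Origin at the centre of its underside.
- dispenser: Loose black tape dispenser 145 mm (x) by 58 mm (y), 90 mm high at the roll, on the counter: leave alone. Origin at the centre of its underside.
Not all that is in view belongs to the job. Leave any yellow look-alike of the tongs alone. What is shaped like the charcoal but orange is not meant.

How it is judged (in metres and radians):
On the way, in this order (a step that is already met when the one before it is completed fails the run):
1. the tongs are gripped and raised off the counter, the stick still standing in the tray (height (world z) of tongs_grip above 0.022 m and contact force between the fingers and tongs above 0.5 N and height (world z) of charcoal_mid below 0.035 m), for 0.2 s.
2. both jaws of the tongs press on the round stick (contact force between each of tongs_left, tongs_right and charcoal above 0.3 N), for 0.2 s.
At the end, for the whole second after the job is handed in: Fingers hold the tongs; both jaws press the round stick (over 0.3 N, within 30 mm of mid-jaw height); its centre is over 0.10 m up, still (0.03 m/s), stick and tongs off the counter and touching nothing else; block and bar upright within 12 mm of their places, jar and dispenser within 20 mm (all of step 2 and height (world z) of charcoal_mid above 0.1 m and z of charcoal_mid in the frame of tongs_jaws between -0.03 and 0.03 m and contact force between the fingers and tongs above 0.5 N and height (world z) of tongs above 0.03 m and linear speed of charcoal below 0.03 m/s and contact force between charcoal and the fingers below 0.05 N and contact force between charcoal and the arm below 0.05 N and contact force between each of charcoal, tongs and tray below 0.05 N and contact force between each of charcoal, tongs and ink_jar below 0.05 N and contact force between each of charcoal, tongs and dispenser below 0.05 N and distance of each of block_mid, bar_mid from where it was at the start of the episode below 0.012 m and angle between each of block_mid, bar_mid's own z axis and vertical below 0.35 rad and distance of each of ink_jar, dispenser from where it was at the start of the episode below 0.02 m); the arm keeps its last pose, push and grip.
It fails at once if the robot itself touches the round stick (contact force between any of the fingers, the arm and charcoal above 0.3 N).
It fails at once if the square block or the flat bar is pushed more than 12 mm or tipped (distance of any of block_mid, bar_mid from where it was at the start of the episode above 0.012 m or angle between any of block_mid, bar_mid's own z axis and vertical above 0.35 rad).
It fails at once if the ink jar or the tape dispenser is pushed more than 20 mm (distance of any of ink_jar, dispenser from where it was at the start of the episode above 0.02 m).
It also fails if it takes over 42 s, if anything falls off the work surface, if the arm or the gripper's body presses on something with over 40 N, if the wrist force passes 120 N, or if a joint passes its speed limit or range.

## Working session

There is one attempt and no reset: what is moved stays moved. The work goes in short steps, Python scripts to look and compute and a tool call to move; the robot and the scene stay as the last step left them, time stands still between calls to the robot, and variables do not carry over. Pictures are saved under pics/ and viewed, at most 10 in all, crops included, and the job is handed in when it is done.

Besides the shell and the picture viewer there is one more tool, called after "Call:" as a command line: name --argument value ..., lists and objects as JSON in quotes. servo_tool: Moves the arm, as the interface text tells. Its arguments: {"type":"object","properties":{"rows":{"type":"array"}},"required":["rows"]}

```bash
mkdir -p pics; ls; python3 - <<'E'
from bench import arm
import cv2
s=arm.read_state();print(s['position'],s['ee_rot'],s['gripper_width'],s['clock'])
for n in ('scene','top'):
    cv2.imwrite(f'pics/{n}0.png',arm.get_image(n)[:,:,::-1]);p=arm.camera_params(n);print(n,p)
E
```

```text
pics
[ 225.09672241 -582.39993937  230.17703037] [-1.83255343e-01  9.83064665e-01  1.12746137e-03 -2.68622140e-04] 85.31314272430511 0.0
scene {'intrinsics': array([[520.65542848,   0.        , 318.60191988],
       [  0.        , 520.65542848, 197.71595194],
       [  0.        ,   0.        ,   1.        ]]), 'R': array([[-0.45744754,  0.88912858,  0.01386067],
       [ 0.56358814,  0.30194663, -0.76889313],
       [-0.68783004, -0.34391656, -0.63922706]]), 't': array([ 190.13298885, -278.63816825, 1764.82156632])}
top {'intrinsics': array([[476.71087992,   0.        , 318.23807047],
       [  0.        , 476.71087992, 199.87563085],
       [  0.        ,   0.        ,   1.        ]]), 'R': array([[-0.00772882, -0.99996926,  0.00132035],
       [-0.98495977,  0.00738487, -0.17262592],
       [ 0.17261086, -0.00263469, -0.98498657]]), 't': array([  60.28720081,  516.78057876, 1137.03519596])}
```

View pics/top0.png

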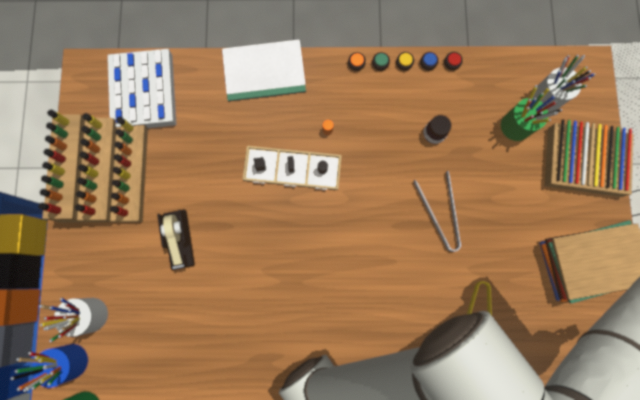

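View pics/scene0.png

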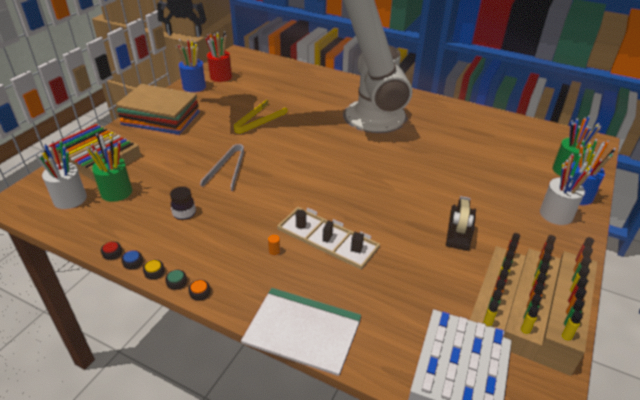

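Top view: the steel tongs have their bow at (455,248) and jaw ends at (416,182) and (448,174). The yellow look-alike is at (483,290). The tray pieces stand at (260,164), (291,164) and (321,168), the orange cylinder at (328,126), the jar at (437,128) and the dispenser at (175,240). In the scene view the pieces are at (301,218), (328,231) and (357,242). The round one looks like (321,168) in the top view, so I'll check that in one crop.

```bash
cat > h.py <<'E'
import numpy as np
from bench import arm
def ray(n,uv,z,p=None):
    p=p or arm.camera_params(n);R,t,K=p['R'],p['t'],p['intrinsics']
    c=-R.T@t;d=R.T@np.linalg.inv(K)@np.array([uv[0],uv[1],1.]);return c+d*(z-c[2])/d[2]
E
python3 - <<'E'
from h import *
import cv2
a=cv2.imread('pics/top0.png')[140:195,235:350];b=cv2.imread('pics/scene0.png')[200:270,270:390]
a=cv2.resize(a,(600,287),interpolation=3);b=cv2.resize(b,(514,300),interpolation=3)
c=np.zeros((587,600,3),np.uint8);c[:287]=a;c[287:,:514]=b
cv2.imwrite('pics/crop.png',c)
for k,uv,z in [('bow',(455,248),11),('jl',(416,182),15),('jr',(448,174),15),('p1',(260,164),26),('p2',(291,164),26),('p3',(321,168),26),('jar',(437,128),50),('disp',(175,240),40),('orange',(328,126),20)]:
    print(k,ray('top',uv,z).round())
for uv in [(247,148),(341,154),(339,188),(244,180)]: print('tray',ray('top',uv,12).round())
E
```

```text
bow [ 398. -286.   11.]
jl [ 567. -194.   15.]
jr [ 587. -278.   15.]
p1 [615. 204.  26.]
p2 [614. 125.  26.]
p3 [603.  49.  26.]
jar [ 699. -246.   50.]
disp [421. 408.  40.]
orange [717.  29.  20.]
tray [661. 240.  12.]
tray [643.  -4.  12.]
tray [553.   3.  12.]
tray [576. 246.  12.]
```

View pics/crop.png

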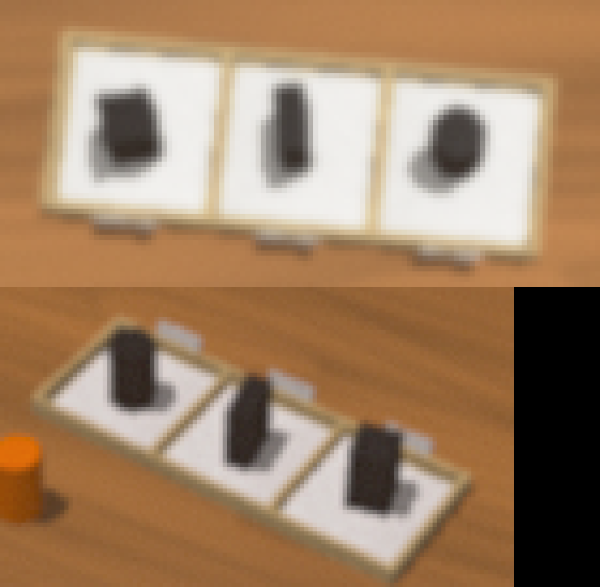

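The upper part of the crop shows, left to right, the block (top px 260,164), the bar (291,164) and the round stick (323,167) in the compartment nearest the tongs. The orange cylinder is not the target. The stick is near (603,47) and the tongs' yaw is about 15°. Next I move above the tongs' grip point.

Call:
servo_tool --rows '[[[85,-60,33,0,0,0,0.05],[85,-115,64,0,0,0,0.094],[85,-170,94,0,0,0,0.094],[85,-225,125,0,0,0,0.094],[85,-280,155,0,0,0,0.094],[85,-335,186,0,0,0,0.094],[85,-368,204,0,0,0,0.094],[85,-368,204,0,0,0,0.094]]]'

```text
clock: 1.1
position: [496.6, -257.6, 230.7]
ee_rot: [-0.139, 0.99, 0.0, -0.0]
contact_force: [-0.1, -0.4, 0.1]
gripper_width: 85.1
grasp_force: 0.0
```

```bash
python3 - <<'E'
from h import *
import cv2,pickle
s=arm.read_state();p=arm.camera_params('wrist');im=arm.get_image('wrist')
print(s['position'],s['ee_rot'],s['clock'],s['contact_force'])
cv2.imwrite('pics/w1.png',im[:,:,::-1]);pickle.dump(p,open('w1.pkl','wb'));print(-p['R'].T@p['t'],p['R'])
E
```

```text
[ 496.60007695 -257.58566683  230.68425401] [-1.39181323e-01  9.90266819e-01  2.85500575e-04 -3.23921689e-04] 1.1 [-0.11437297 -0.41283605  0.14530736]
[ 425.82717575 -276.72412005  372.91676099] [[-2.75583709e-01  9.61277063e-01  1.63301045e-04]
 [ 9.20614550e-01  2.63877483e-01  2.87815086e-01]
 [ 2.76626949e-01  7.94674863e-02 -9.57685987e-01]]
```

View pics/w1.png

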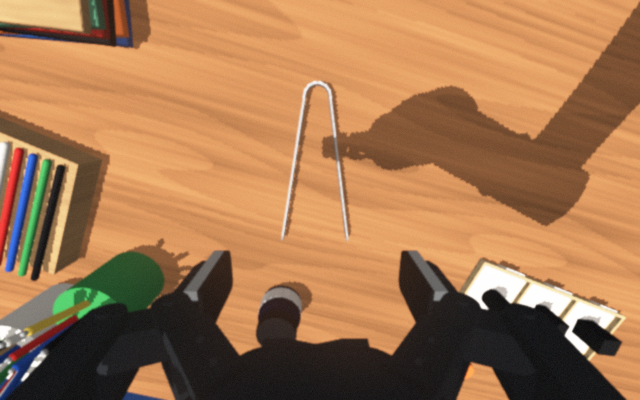

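Wrist view: the tongs' bow back is at (317,81) and the jaw ends at (283,237) and (347,237), with the jar at (281,305) beyond them. I'll cast these pixels onto the strip's top plane.

```bash
python3 - <<'E'
from h import *
import pickle
p=pickle.load(open('w1.pkl','rb'))
b,l,r=[ray('w',uv,22,p) for uv in [(317.5,81),(283,238),(347.5,238)]]
m=(l+r)/2;d=(m-b)/np.linalg.norm(m-b);g=b+d*101
print(b,l,r,np.linalg.norm(m-b),np.linalg.norm(l-r),np.degrees(np.arctan2(d[1],d[0])),g)
n=np.cross(l-r,[0,0,1]);print('perp',np.degrees(np.arctan2(n[1],n[0])))
from scipy.spatial.transform import Rotation as R
s=arm.read_state();M=R.from_quat(s['ee_rot']).as_matrix()
print(np.degrees(np.arctan2(M[1,0],M[0,0])),M.T@(g-s['position']))
E
```

```text
[ 390.03306942 -284.28204571   22.        ] [ 588.56032335 -274.5950434    22.        ] [ 564.95133232 -192.22064209   22.        ] 193.52925627842995 85.69087726909065 15.240784386651825 [ 487.48086084 -257.73156648   22.        ]
perp -164.00738399168753
-164.10667111609794 [  7.22926959   3.00844304 208.72878257]
```

Call:
servo_tool --rows '[[[85,7,3,50,0,0,0],[85,7,3,105,0,0,0],[85,7,3,160,0,0,0],[85,7,3,200,0,0,0],[85,7,3,220,0,0,0],[85,7,3,227,0,0,0],[85,7,3,227,0,0,0]]]'

```text
clock: 2.02
position: [487.2, -259.7, 4.4]
ee_rot: [-0.136, 0.991, -0.0, -0.0]
contact_force: [0.2, 0.4, 0.7]
gripper_width: 84.8
grasp_force: 0.0
```

Call:
servo_tool --rows '[[[60,0,0,0,0,0,0],[50,0,0,0,0,0,0],[46,0,0,0,0,0,0],[46,0,0,0,0,0,0],[46,0,0,0,0,0,0],[46,0,0,0,0,0,0]]]'

```text
clock: 2.78
position: [489.4, -259.8, 6.9]
ee_rot: [-0.137, 0.991, -0.001, 0.002]
contact_force: [-1.0, -0.8, 7.9]
gripper_width: 46.0
grasp_force: 7.3
```

```bash
python3 - <<'E'
from h import *
import cv2,pickle
s=arm.read_state();p=arm.camera_params('wrist');im=arm.get_image('wrist')
print(s['position'],s['ee_rot'],s['clock'],s['contact_force'],s['gripper_width'],s['grasp_force'])
cv2.imwrite('pics/w2.png',im[:,:,::-1]);pickle.dump(p,open('w2.pkl','wb'))
E
```

```text
[ 489.42520805 -259.80307056    6.93864884] [-0.1374648   0.99050312 -0.00128648  0.0023137 ] 2.775 [-1.01344039 -0.84787973  7.89568356] 45.957024904673965 7.345646221074276
```

View pics/w2.png

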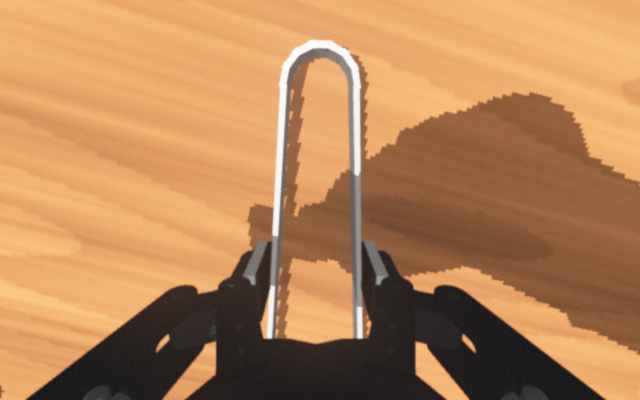

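The tongs are between the pads at 46 mm and squarely aligned, with the bow back at (320,40). The fingertips rest lightly on the counter. Lifting gently.

Call:
servo_tool --rows '[[[46,0,0,-6,0,0,0],[46,0,0,-16,0,0,0],[46,0,0,-30,0,0,0],[46,0,0,-50,0,0,0],[46,0,0,-70,0,0,0],[46,0,0,-90,0,0,0],[46,0,0,-90,0,0,0],[46,0,0,-90,0,0,0]]]'

```text
clock: 3.82
position: [487.0, -258.8, 93.9]
ee_rot: [-0.137, 0.991, 0.0, -0.0]
contact_force: [-0.6, 0.5, -1.0]
gripper_width: 45.8
grasp_force: 4.8
```

```bash
python3 - <<'E'
from h import *
import cv2,pickle
from scipy.spatial.transform import Rotation as R
p2=pickle.load(open('w2.pkl','rb'));b=ray('w',(320,40),22,p2);print('bow before lift',b, 'dir to tcp',np.array([489.4,-259.8])-b[:2])
s=arm.read_state();p=arm.camera_params('wrist');im=arm.get_image('wrist');print(s['position'],s['ee_rot'],s['clock'],s['contact_force'],s['gripper_width'],s['grasp_force'])
t=arm.get_image('top')[100:280,230:510];c=arm.get_image('scene')[130:280,170:400]
o=np.zeros((600,800,3),np.uint8);o[:250,:400]=cv2.resize(im,(400,250));o[250:,:544]=cv2.resize(t,(544,350),interpolation=3);o[:250,400:783]=cv2.resize(c,(383,250),interpolation=3)
cv2.imwrite('pics/c3.png',o[:,:,::-1]);cv2.imwrite('w3.png',im[:,:,::-1]);pickle.dump(p,open('w3.pkl','wb'))
E
```

```text
bow before lift [ 390.86730637 -284.50362331   22.        ] dir to tcp [98.53269363 24.70362331]
[ 486.96283696 -258.76724952   93.93254217] [-1.36837466e-01  9.90593410e-01  3.09712869e-04 -3.28001231e-04] 3.825 [-0.56038819  0.48564411 -0.97076618] 45.759724318895266 4.799044606334064
```

View pics/c3.png

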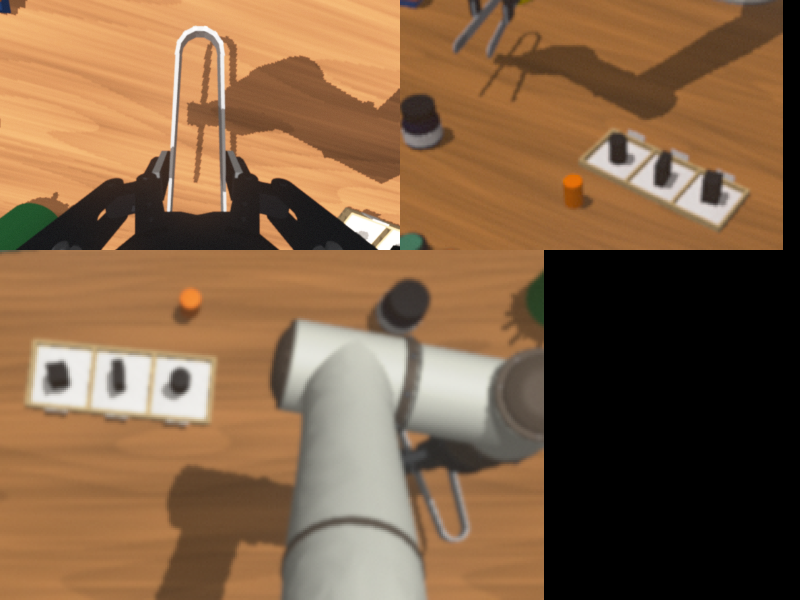

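The tongs are up, closed to 46 mm, and roughly level. Everything else is undisturbed. Now I'll triangulate the stick and work out the shift needed at the current yaw.

```bash
python3 - <<'E'
from h import *
import cv2,pickle
from scipy.spatial.transform import Rotation as R
P={n:arm.camera_params(n) for n in('top','scene')}
def blob(n,c,w=20):
    im=cv2.imread(f'pics/{n}0.png');m=(im.max(2)<75).astype(np.uint8)
    k,l,st,ce=cv2.connectedComponentsWithStats(m);i=min(range(1,k),key=lambda i:np.hypot(*(ce[i]-c)) if st[i,4]>20 else 1e9);print(n,st[i],ce[i]);return ce[i]
a=blob('top',(322,167));b=blob('scene',(301,219))
M=[p['intrinsics']@np.c_[p['R'],p['t']] for p in P.values()]
X=cv2.triangulatePoints(M[0],M[1],a,b);X=(X[:3]/X[3]).ravel();print('stick mid',X, ray('top',a,27),ray('scene',b,27))
# bow now
im=cv2.imread('w3.png');p=pickle.load(open('w3.pkl','rb'))
im2=cv2.imread('pics/w2.png')
for i in(im2,im):
    m=(i.min(2)>225);m[150:]=0;r,c=np.where(m);print('bow top row',r.min(),c[r<r.min()+3].mean(), [ (q,np.where(m[q])[0].min() if m[q].any() else None,np.where(m[q])[0].max() if m[q].any() else None) for q in (60,80,100)])
s=arm.read_state();T=R.from_quat(s['ee_rot']).as_matrix()
d=-T[:,0];tgt=X-80*d;print('axis',d,'target tcp xy',tgt,'tool shift',T.T@(tgt-s['position']))
E
```

```text
top [319 163   7  10  61] [321.95081967 167.55737705]
scene [296 211  10  17 144] [300.67361111 218.93055556]
stick mid [603.74254817  45.80226493  28.34523007] [603.88326691  46.1976897   27.        ] [602.55078767  44.71025617  27.        ]
bow top row 40 319.34615384615387 [(60, np.int64(287), np.int64(352)), (80, np.int64(281), np.int64(358)), (100, np.int64(280), np.int64(358))]
bow top row 42 319.7 [(60, np.int64(288), np.int64(350)), (80, np.int64(281), np.int64(357)), (100, np.int64(281), np.int64(357))]
axis [ 0.96252688  0.27118088 -0.00171212] target tcp xy [526.74039763  24.1077944   28.48219935] tool shift [-115.24011635  261.47172397   64.97691221]
```

Call:
servo_tool --rows '[[[46,-6,14,0,0,0,0],[46,-20,45,0,0,0,0],[46,-35,80,0,0,0,0],[46,-51,115,0,0,0,0],[46,-66,150,0,0,0,0],[46,-82,185,0,0,0,0],[46,-97,220,0,0,0,0],[46,-109,248,0,0,0,0],[46,-115,261,0,0,0,0],[46,-115,261,0,0,0,0]]]'

```text
clock: 5.22
position: [527.2, 24.3, 94.1]
ee_rot: [-0.138, 0.99, -0.0, -0.0]
contact_force: [-0.3, 0.5, -0.4]
gripper_width: 46.1
grasp_force: 4.8
```

```bash
python3 - <<'E'
from h import *
import cv2,pickle
s=arm.read_state();im=arm.get_image('wrist');print(s['position'],s['ee_rot'],s['clock'],s['contact_force'],s['gripper_width'],s['grasp_force'])
t=arm.get_image('top')[110:270,200:440];c=arm.get_image('scene')[150:290,230:410]
cv2.imwrite('top4.png',t[:,:,::-1])
o=np.zeros((600,800,3),np.uint8);o[:300,:386]=cv2.resize(c,(386,300),interpolation=3);o[:250,400:]=cv2.resize(im,(400,250));o[300:,:450]=cv2.resize(t,(450,300),interpolation=3)
cv2.imwrite('pics/c4.png',o[:,:,::-1])
E
```

```text
[527.17159146  24.31776512  94.08307792] [-1.37830081e-01  9.90455853e-01 -3.79844991e-05 -2.64599938e-04] 5.225 [-0.29148324  0.54207335 -0.35441352] 46.1059086054548 4.800959759450052
```

View pics/c4.png

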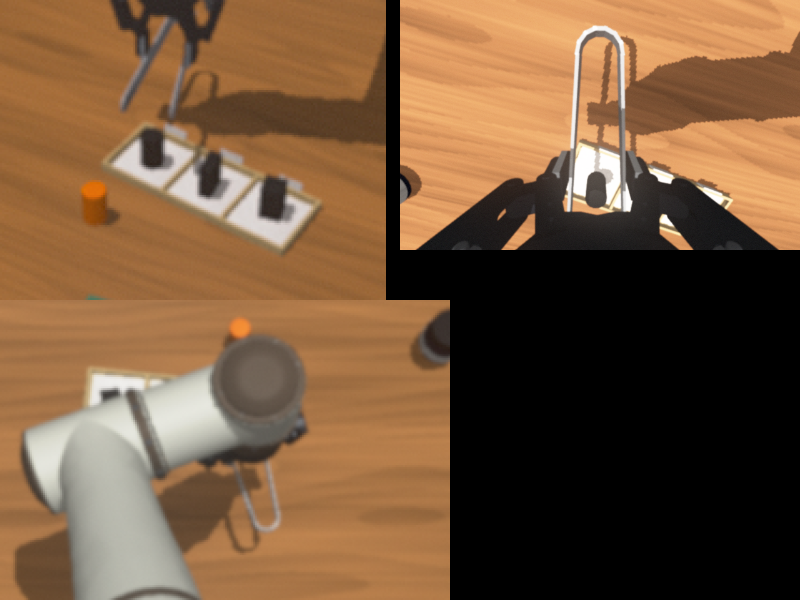

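In the wrist view the stick's top sits centred between the arms (crop 596,190 against centre line 600). In the scene view the jaw tips are at about (287,200) and (310,204). A quick projection will confirm the jaw height before I descend.

```bash
python3 - <<'E'
from h import *
p=arm.camera_params('scene');d=np.array([.9625,.271,0]);n=np.array([-.271,.9625,0]);t=np.array([527.2,24.3,98])
for z in(-11,0,11):
  for s in(-1,1):
    X=t+102*d+s*30*n+[0,0,z];u=p['intrinsics']@(p['R']@X+p['t']);print(z,s,u[:2]/u[2])
E
```

```text
-11 -1 [286.53360232 205.31434066]
-11 1 [310.66416302 208.79410705]
0 -1 [286.41750754 201.85769967]
0 1 [310.6830206  205.33304501]
11 -1 [286.30010817 198.36221575]
11 1 [310.70209157 201.83281881]
```

The prediction matches the picture. The tongs are level with jaw centre about 4–5 mm above the TCP. Descending 64 mm.

Call:
servo_tool --rows '[[[46,0,0,8,0,0,0],[46,0,0,22,0,0,0],[46,0,0,38,0,0,0],[46,0,0,52,0,0,0],[46,0,0,61,0,0,0],[46,0,0,64,0,0,0],[46,0,0,64,0,0,0]]]'

```text
clock: 6.25
position: [527.5, 23.4, 30.3]
ee_rot: [-0.137, 0.991, -0.0, 0.0]
contact_force: [-0.6, -0.2, -1.2]
gripper_width: 46.2
grasp_force: 4.8
```

```bash
python3 - <<'E'
from h import *
import cv2
s=arm.read_state();im=arm.get_image('wrist');print(s['position'],s['clock'],s['contact_force'],s['gripper_width'],s['grasp_force'])
c=arm.get_image('scene')[170:270,250:400]
o=np.zeros((600,800,3),np.uint8);o[:300,:450]=cv2.resize(c,(450,300),interpolation=3);o[300:,:480]=cv2.resize(im,(480,300))
cv2.imwrite('pics/c5.png',o[:,:,::-1])
E
```

```text
[527.51424548  23.41719071  30.3066888 ] 6.25 [-0.59747262 -0.24934158 -1.15959067] 46.164570597788085 4.79956752009457
```

View pics/c5.png

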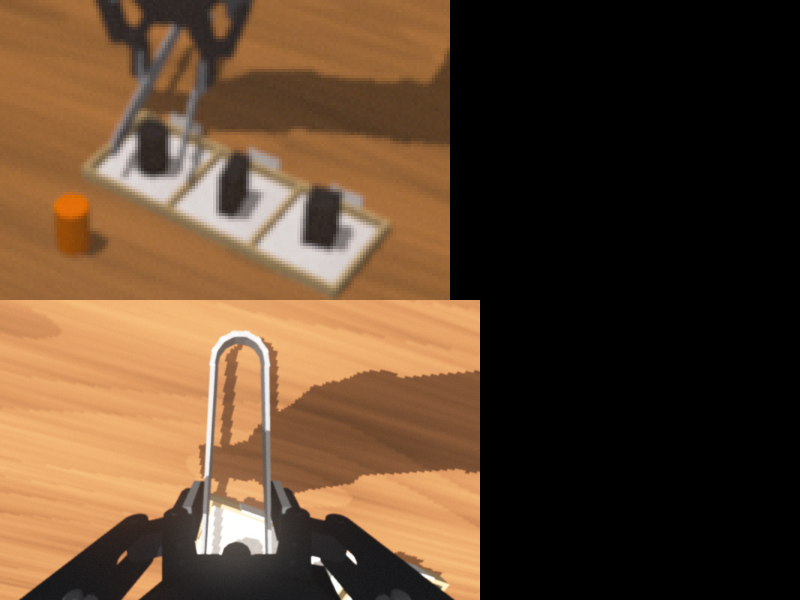

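The jaws straddle the stick, left and right arms at (122,150) and (190,150) in the crop with the stick at (152,147), and all three pieces are upright. Closing.

Call:
servo_tool --rows '[[[43,0,0,0,0,0,0],[40,0,0,0,0,0,0],[37,0,0,0,0,0,0],[35,0,0,0,0,0,0],[33,0,0,0,0,0,0],[32,0,0,0,0,0,0],[32,0,0,0,0,0,0],[32,0,0,0,0,0,0]]]'

```text
clock: 7.35
position: [527.4, 23.4, 30.4]
ee_rot: [-0.137, 0.991, 0.0, 0.0]
contact_force: [-0.0, -0.2, -0.3]
gripper_width: 32.5
grasp_force: 13.8
```

Call:
servo_tool --rows '[[[31,0,0,0,0,0,0],[30.5,0,0,0,0,0,0],[30.5,0,0,0,0,0,0],[30.5,0,0,0,0,0,0]]]'

```text
clock: 7.85
position: [527.4, 23.4, 30.4]
ee_rot: [-0.137, 0.991, -0.0, 0.0]
contact_force: [0.0, -0.1, 0.4]
gripper_width: 31.2
grasp_force: 38.3
```

Call:
servo_tool --rows '[[[30.8,0,0,0,0,0,0],[30.8,0,0,-4,0,0,0],[30.8,0,0,-12,0,0,0],[30.8,0,0,-25,0,0,0],[30.8,0,0,-42,0,0,0],[30.8,0,0,-62,0,0,0],[30.8,0,0,-82,0,0,0],[30.8,0,0,-102,0,0,0],[30.8,0,0,-120,0,0,0],[30.8,0,0,-130,0,0,0]]]'

```text
clock: 9.1
position: [527.7, 23.5, 162.1]
ee_rot: [-0.137, 0.991, 0.0, 0.001]
contact_force: [0.1, -0.5, -1.9]
gripper_width: 31.3
grasp_force: 38.1
```

Call:
servo_tool --rows '[[[30.8,0,0,0,0,0,0],[30.8,0,0,0,0,0,0],[30.8,0,0,0,0,0,0],[30.8,0,0,0,0,0,0],[30.8,0,0,0,0,0,0],[30.8,0,0,0,0,0,0]]]'

```text
clock: 9.85
position: [527.4, 23.4, 160.2]
ee_rot: [-0.137, 0.991, -0.0, -0.0]
contact_force: [0.4, -0.2, -0.9]
gripper_width: 31.3
grasp_force: 38.1
```

```bash
python3 - <<'E'
from h import *
import cv2
s=arm.read_state();im=arm.get_image('wrist');print(s['position'],s['clock'],s['contact_force'],s['gripper_width'],s['grasp_force'])
c=arm.get_image('scene')[110:270,220:400]
o=np.zeros((600,800,3),np.uint8);o[:356,:400]=cv2.resize(c,(400,356),interpolation=3);o[350:,400:]=cv2.resize(im,(400,250))
cv2.imwrite('pics/c6.png',o[:,:,::-1])
E
```

```text
[527.35298064  23.39281674 160.21229763] 9.85 [ 0.36208712 -0.21122715 -0.8983232 ] 31.300563409121114 38.07629406452179
```

View pics/c6.png

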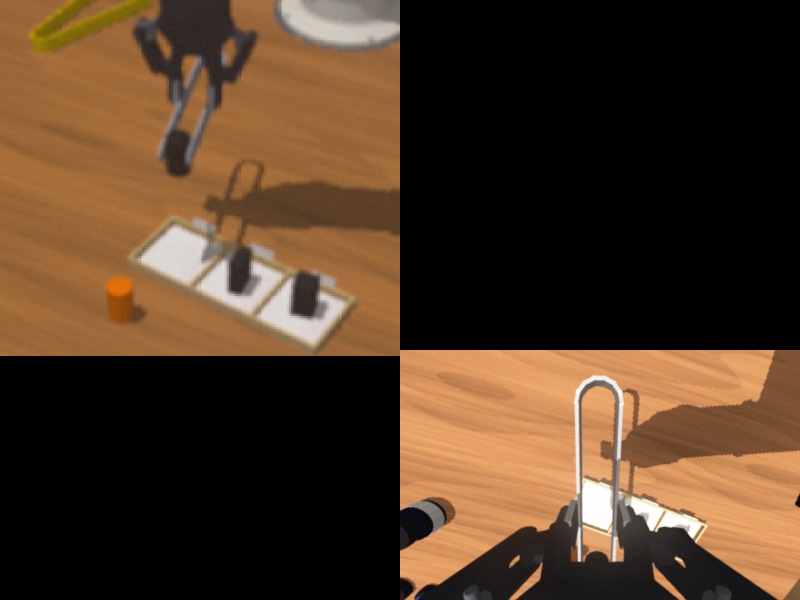

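The stick is held between the jaws (crop 178,150), well above the tray. Its compartment is empty, and the block and bar still stand in place. Handing in.

```bash
python3 -c "
from bench import arm
print(arm.job_done())"
```

```text
the job is handed in; nothing more can be done
None
```

I handed the job in with the charcoal stick held still in the closed tongs, its centre about 15 cm above the counter. Block and bar were still standing in the tray in the last picture, and the moves kept clear of the jar and dispenser. The hand-in call returned no verdict.

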